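# Set the needle head of an evaporator to its depth mark and lock it

## Task

Lower the evaporator's needle head to the depth set by the marker clip on its scale: pull the locking plunger up out of the handwheel and twist it so that it stays out, then push the crank round clockwise until the head's pointer is level with the tip of the clip, without running the needles down past it. Finally twist the plunger back so that its pin drops fully home in the wheel's nearest hole, and leave the jar, flask and syringe where they are.

Things in the scene. Friction and masses are not known exactly. Their poses are not given: they have to be found in the camera images.
- evaporator: White bench needle evaporator, fixed to the table, base 170 x 196 mm. Origin: on the table under its handwheel's upright axis; x points to its back, y to its left, z up. Heating block with eight open glass tubes at the front (-x), scale bar at the left (+y), locking plunger at the right (-y), handwheel on top. White top plate under the wheel, 195 to 207 mm high.
- wheel (a point): Centre of the handwheel's upper face, 224 mm above the table. The wheel is a level aluminium disc of 160 mm diameter with a low hub, a crank grip and ten holes, 36 degrees apart on a circle of 70 mm radius. The pin centres the wheel by itself when it is let drop within about 5 degrees of a hole; farther off it rests on the disc and drops in when the wheel is nudged on.
- handwheel (a joint): Angle of the handwheel in rad: 0 at the start, grows as it is turned clockwise seen from above, up to 13.8. A turn clockwise lowers the head by 20 mm. Turning takes 0.12 to 0.2 N m (4 to 6 N at the crank); it stays where it is left, but coasts a little if struck fast. A pin in a hole locks it; holes stand under the pin at every multiple of 0.628 rad.
- grip (a point): Middle of the crank grip: an upright black round grip, 16 mm in diameter, from 228 to 272 mm above the table (this point at 252), spinning freely on its pin, 33 mm from the wheel's axis. The hub inside the circle is 240 mm high at most; shut fingertips reaching down to 242 mm can follow the grip all round if they stay within 58 mm of the axis.
- knob (a point): Middle of the plunger's knob, on its axis: an upright black knurled cylinder, 22 mm in diameter, 22 mm high, this point 249 mm above the table with the pin home; 70 mm from the wheel's axis on the evaporator's -y side. A bracket arm 18 mm wide runs under it along y, its top at 235 mm. Grip it on its +x and -x sides, up to 45 degrees off: the crank grip may stand 18 mm from it on the +y side.
- plunger (a joint): Lift of the plunger in m: 0 with the pin fully home in a hole, the pin is clear of the wheel from 0.010 up, stop at 0.020; 0.010 with the pin resting on the disc beside a hole. A spring pushes it down with 6 to 8 N.
- plunger_knob (a joint): Twist of the knob in rad: 0 (stop) at the start, up to 1.4 (stop) anticlockwise seen from above. Turns freely only when lifted 0.014 or more; twisted by more than about 0.6 it then rests 0.0115 high on its sleeve and stays out. Turned back to near 0 the spring drops it. A light line across its top shows the twist: along the evaporator's x at 0.
- head (a joint): How far the needle head has come down from its top position, in m (0 to 0.044): 0.020 per turn of the handwheel.
- pointer (a point): Tip of the dark pointer on the left side of the needle head, lying over the front of the scale bar and pointing to +y; it moves with the head, 166 mm above the table when the head is at the top.
- mark (a point): Inward tip (pointing to -y) of the small dark steel clip clamped on the left edge of the scale bar, with a black thumb screw; fixed. It stands 129 to 151 mm above the table, differently each time. The scale has lines every 2 mm, longer ones every 10 mm.
- sample_jar: Small clear sample jar with a blue screw cap, 41 mm in diameter, 53 mm high, loose on the table to the left of the evaporator; origin at the centre of its underside. Bystander.
- flask: Small glass conical flask, 62 mm in diameter, 100 mm high, loose on the table to the left of the evaporator; origin at the centre of its underside. Bystander.
- syringe: Thin glass syringe, 168 mm long (along its y), 14 mm thick, lying on the table to the right of the evaporator; origin at the middle of its underside. Bystander.

How it is judged:
By the outcome, as a careful person would: the job done as asked, in the order asked, and still so for the second after the job is handed in, with the robot touching nothing.
It also fails if it takes over 64 s, if anything falls off the work surface, if the arm or the gripper's body presses on something with over 40 N, if the wrist force passes 120 N, or if a joint passes its speed limit or range.

## Robot

A 6-joint arm with a two-finger parallel gripper is mounted at the origin on a cart in front of the work surface, level with it; the furniture and walls round the work are solid. World frame = base frame: x ahead of the robot, y to its left, z up, the work surface at z = 0. Lengths are in m, angles in rad, forces in N, time in s.
With the tool pointing down it reaches from about 0.275 to 0.85 m from the base axis. Payload 19 kg.
Tool frame: the origin (TCP) lies midway between the tips of the shut fingers; the grasp point (between the pads) lies 19 mm behind it (manip.hold_point_z is the distance from the TCP to the grasp point, in m); z points along the fingers, y is the line along which they close (so a half turn about z gives the same grasp; the last joint's range is limited). The gripper opens to 85 mm and grips with 20 to 120 N. Pads are 22 mm wide; open, the fingers measure 114 mm over their backs; the gripper's body (76 mm by 85 mm) begins 54 mm behind the grasp point. The pads swing forward as they close: fully open they stand 13 mm farther back than shut.
Start: joints at [-1.361, 0.15, 1.437, -0, 1.554, -0.134], TCP at [0.194, -0.541, 0.231] pointing down, gripper open.
Joint ranges: [-2.8, 2.8], [-0.68, 2.1], [0.12, 2.68], [-1.39, 4.53], [0.16, 2.79], [-2.81, 2.81]. Speed limits (rad/s): [1.89, 1.89, 2.22, 3.01, 3.01, 3.01].

## Interface

Orientations are given as a unit quaternion [x, y, z, w].
In Python, from bench import manip, cams, order gives the robot as it stands. The module is installed in compiled form; this text tells all that it offers.
- The arm moves only by the tool drive_tool, never from a script. Its argument "rows" is text: rows parted by semicolons, each of 5 numbers parted by spaces: the shift along the world's x, y, z in cm, then the turn about the world's z in degrees, then the finger opening in cm, from 0 to 8.54. A call has 1 to 5 rows; each row shifts and turns the commanded pose from where the row before left it; what a row does not reach is not made up. A row lasts 1/12 s, in which the tool goes at most 41.7 mm and 7.16 degrees, less where a joint would pass 70% of its speed; a pose out of reach is approached as far as the arm can. A call is refused whole if a number of a shift passes 4.17 or a number of a turn 7.16, either way. A call with a gripper value outside its range is refused whole. The fingers move at their own pace and stop on an object; "newtons" is the grip in N (left out, the last holds). Time passes only in rows, so rows that do not move let the fingers close. It gives the time, the measured TCP pose, the force and the opening at its end, in the units of the state.
- manip.state(): the state, without advancing time (a new reading comes with each control period).
- cams.get_image(name): name is "scene" or "top"; returns the picture (480x640x3 uint8, red, green, blue); there is no depth.
- cams.camera_model(name): a dict with "fx", "fy", "cx", "cy" (pixels), "view" (4x4, takes a point from world to camera coordinates). Camera axes: x right, y down, z forward; pixel columns grow to the right and rows downward; lengths in m; the calibration is good to about 2 mm. A picture is of the moment at which its call begins. camera_model takes no time and is no camera call.
- order.hand_in(): hands the job in, once; it reports no verdict.
The state is a dict: "time": time; "q": joint angles; "dq": joint speeds; "joint_efforts": joint torques, N m; "tool_pos": TCP position; "tcp_rot": TCP orientation; "ft_force": force on the tool from outside, world axes, zero at the start; "torque": the same for the moment, N m; "finger_gap": finger opening in m.
Only numpy, scipy, OpenCV 4.12 (cv2) and the standard library are available. Lean on these libraries where they do the work, as an engineer would, in place of code of your own. Each camera call takes 0.05 s, during which the arm holds its last target. There are 200 camera calls.

## Working session

There is one attempt and no reset: what is moved stays moved. The work goes in short steps, Python scripts to look and compute and a tool call to move; the robot and the scene stay as the last step left them, time stands still between calls to the robot, and variables do not carry over. Pictures are saved under pics/ and viewed, on a budget of 10 in all, crops included, one or two more only if the job needs it, and the job is handed in when it is done.

Besides the shell and the picture viewer there is one more tool, called by a JSON object that holds its "op" and its "data". drive_tool: Moves the arm, as the interface text tells. Its arguments: {"type":"object","properties":{"rows":{"type":"string"},"newtons":{"type":"number"}},"required":["rows"]}

```bash
mkdir -p pics; cat > h.py <<'E'
import numpy as np, cv2
from bench import manip, cams, order
def snap(n,f):
    im=cams.get_image(n); cv2.imwrite(f,cv2.cvtColor(im,cv2.COLOR_RGB2BGR)); return im
def ray(n,u,v):
    m=cams.camera_model(n); V=np.array(m["view"]); R=V[:3,:3]; o=-R.T@V[:3,3]
    return o, R.T@np.array([(u-m["cx"])/m["fx"],(v-m["cy"])/m["fy"],1.])
def plane(n,u,v,z):
    o,d=ray(n,u,v); return o+d*(z-o[2])/d[2]
def proj(n,p):
    m=cams.camera_model(n); c=np.array(m["view"])@np.r_[p,1]; return m["fx"]*c[0]/c[2]+m["cx"], m["fy"]*c[1]/c[2]+m["cy"]
E
python3 - <<'E'
from h import *
for n in ("scene","top"):
    snap(n,f"pics/{n}0.png"); o,d=ray(n,320,240); print(n,o,d,cams.camera_model(n)["fx"])
print(manip.state(), manip.hold_point_z)
E
```

```text
scene [-0.14410622  0.47151909  0.59183007] [ 0.73755791 -0.4634703  -0.49179314] 523.6170375425639
top [0.37834077 0.0927006  1.00157784] [ 0.14591859 -0.01727348 -0.98927381] 433.2361695479414
{'time': 0.1, 'q': array([-1.36097717e+00,  1.50928533e-01,  1.43793619e+00, -5.72250635e-06,
        1.55377858e+00, -1.34014610e-01]), 'dq': array([ 1.32287897e-04,  4.12172783e-05, -3.67067666e-04, -4.63444453e-05,
       -3.87453462e-04,  2.04035631e-03]), 'joint_efforts': array([ 4.93486426e-03, -7.14373612e+01, -5.71797645e+01, -2.25445406e-04,
        7.03708138e-03, -6.83337862e-05]), 'tool_pos': array([ 0.19375997, -0.5411501 ,  0.23075539]), 'tcp_rot': array([ 9.85258509e-01,  1.71071316e-01, -2.27650532e-05, -5.24840593e-04]), 'ft_force': array([ 0.05697146, -0.50502951,  0.21235327]), 'torque': array([-0.02821844,  0.02706348,  0.01686414]), 'finger_gap': 0.08539047022005215} 0.0187
```

View pics/scene0.png

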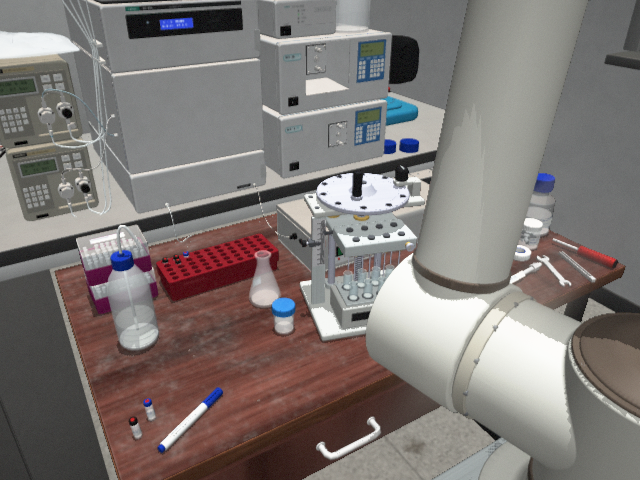

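View pics/top0.png

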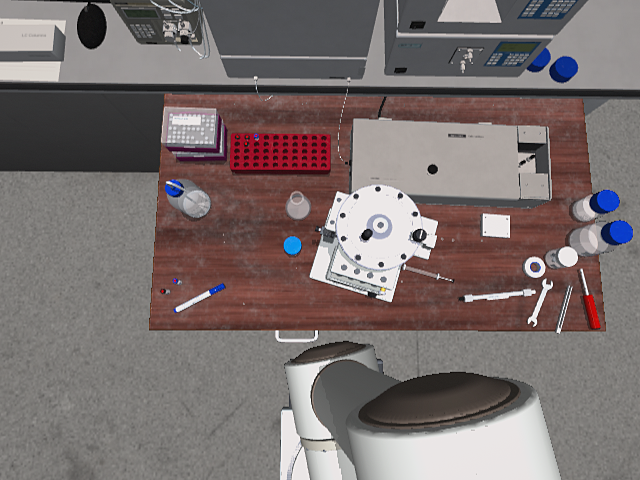

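The scene view shows the evaporator with its wheel at about (362,193), the grip at (357,185), the knob at (402,174) and the clip near (308,240). In the top view the wheel is at (378,226), the grip at (367,235) and the knob at (420,235). I'll zoom in and measure.

```bash
python3 - <<'E'
from h import *
a=cv2.imread("pics/scene0.png")[195:295,290:370]; b=cv2.imread("pics/top0.png")[175:275,320:445]
a=cv2.resize(a,None,fx=5,fy=5,interpolation=cv2.INTER_CUBIC);b=cv2.resize(b,None,fx=3,fy=3,interpolation=cv2.INTER_CUBIC)
c=np.zeros((500,775,3),np.uint8);c[:,:400]=a;c[:300,400:]=b;cv2.imwrite("pics/z0.png",c)
im=cv2.imread("pics/top0.png"); g=im.min(2)
# wheel outline: bright disc
for (u,v,z,l) in [(378,226,.224,'wheel'),(420,235,.260,'knob'),(367,235,.272,'grip')]:
    print(l,plane("top",u,v,z))
c0=plane("top",378,226,.224); print(proj("top",c0+[.08,0,0]),proj("top",c0+[0,.08,0]))
# dark blobs
m=((im.max(2)<60)*255).astype(np.uint8); m[:, :325]=0;m[:,440:]=0;m[:175]=0;m[275:]=0
n,lab,st,ce=cv2.connectedComponentsWithStats(m)
for i in range(1,n):
    if st[i,4]>3: print(ce[i].round(1),st[i])
E
```

```text
wheel [ 0.51962009 -0.02681311  0.224     ]
knob [ 0.49770065 -0.09427304  0.26      ]
grip [ 4.95133758e-01 -3.20403285e-04  2.72000000e-01]
(np.float64(377.24544205574495), np.float64(183.62115978554255)) (np.float64(334.2681547281863), np.float64(225.68305824278542))
[377.3 188.5] [376 187   4   4  14]
[355.5 196. ] [354 195   4   3  12]
[399.8 195.3] [398 194   5   4  16]
[411.5 198.5] [409 196   6   6   6]
[342.2 214.7] [340 213   5   4  11]
[414.7 213.5] [413 212   4   4  14]
[366.2 234.3] [361 229  11  11  81]
[418.5 235.6] [412 229  14  13  91]
[331.9 234. ] [330 231   5   7  20]
[344.  238.5] [343 237   3   4   4]
[402.8 256.5] [401 255   5   4  13]
[381.8 263.5] [381 262   2   4   4]
```

View pics/z0.png

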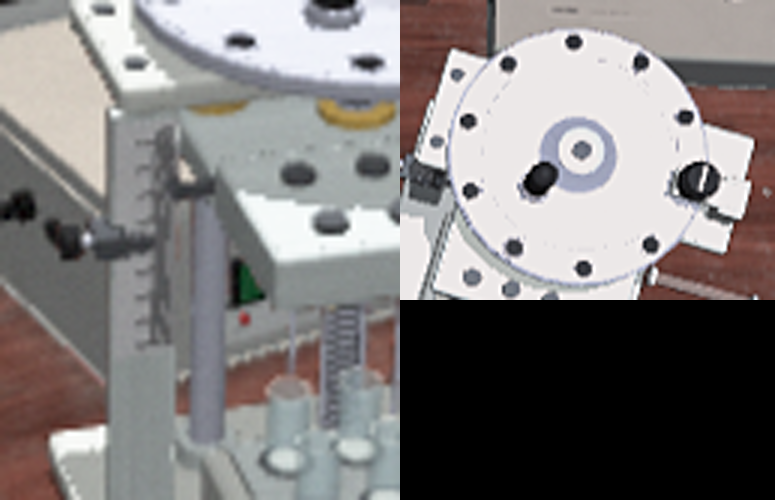

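The zoom shows the scene pointer tip at about (324,233) and the clip tip at about (321,243). In the top view the knob top is at (419.3,235.3) with its line along evaporator x, and the grip top is at about (367.5,233.5). Next I'll fit the wheel from its holes and get the heights.

```bash
python3 - <<'E'
from h import *
from scipy.optimize import least_squares as ls
H=[(377.3,188.5),(355.5,196),(399.8,195.3),(342.2,214.7),(414.7,213.5),(402.8,256.5),(400+0,0)][:6]+[(320+70/3,175+190/3),(320+114/3,175+247/3),(320+183/3,175+268/3)]
P=np.array([plane("top",u,v,.223)[:2] for u,v in H])
f=ls(lambda p:np.hypot(*(P-p[:2]).T)-p[2],[.52,-.03,.07]); c=f.x[:2]; print("c,r",f.x,f.fun*1e3)
a=np.degrees(np.arctan2(*(P-c).T[::-1])); ph=np.degrees(np.angle(np.mean(np.exp(1j*np.radians(a*10)))))/10; print(a.round(1),ph)
k=plane("top",419.3,235.3,.260)[:2]; g=plane("top",367.7,233.5,.272)[:2]
for n,p in(("knob",k),("grip",g)): d=p-c; print(n,p,np.hypot(*d),np.degrees(np.arctan2(d[1],d[0])))
ang=np.degrees(np.arctan2(*(k-c)[::-1])); cand=ph+36*np.round((ang-ph)/36); print("knob angle from holes",cand, "yaw",cand+90)
y=np.radians(cand+90); ex=np.array([np.cos(y),np.sin(y)]);ey=np.array([-ex[1],ex[0]])
# pointer tip: unknown; intersect vertical line thru known height .166 for pointer; then mark on same vertical plane
p=plane("scene",324.4,233,.166); l=(p[:2]-c); print("pointer ev xy",l@ex,l@ey,p)
# mark: plane facing ev x at pointer's x
for dx in (0,.005):
  o,d=ray("scene",321,243); t=((c-o[:2])@ex+(l@ex)+dx)/(d[:2]@ex); q=o+d*t; print("mark",q,(q[:2]-c)@ey)
b=plane("top",331.9,234,.145); print("clip top ev",(b[:2]-c)@ex,(b[:2]-c)@ey)
E
```

```text
c,r [ 0.52014202 -0.02898782  0.07023248] [ 0.20566281  0.02090557 -0.23666131  0.26811939 -0.01567166 -0.10366199
 -0.4692972  -0.05806065  0.38866503]
[   1.7   37.5  -34.4   73.3  -70.4 -143.2  109.8  146.  -178.2] 1.5610958156405665
knob [ 0.49716336 -0.09303238] 0.06804207778998579 -109.73756171685926
grip [ 0.49773919 -0.00155446] 0.035418575248257075 129.23600959060377
knob angle from holes -106.43890418435943 yaw -16.43890418435943
pointer ev xy -0.031246879895201193 0.07427462267963214 [0.51119163 0.05109325 0.166     ]
mark [0.51282517 0.05662967 0.14730728] 0.08004701017965948
mark [0.51721943 0.05385445 0.14433383] 0.07862877520876216
clip top ev -0.026480993045139227 0.07865123977232091
```

The hole fit has residuals under 0.5 mm. It puts the wheel at (0.520,-0.029), the evaporator yaw at -16.4° and the knob near (0.499,-0.095). The mark is about 19 mm below the pointer. I'll approach above the knob now.

{"op": "drive_tool", "data": {"rows": "2.03 2.97 1.6 1.6 8.5;2.03 2.97 1.6 1.6 8.5;2.03 2.97 1.6 1.6 8.5;2.03 2.97 1.6 1.6 7;2.03 2.97 1.6 1.6 6", "newtons": 40}}

```text
time: 0.52
tool_pos: [0.2957, -0.3912, 0.3118]
tcp_rot: [0.971, 0.24, -0.0, -0.0]
ft_force: [1.3, -1.3, 0.2]
finger_gap: 0.0634
```

{"op": "drive_tool", "data": {"rows": "2.03 2.97 0 1.6 6;2.03 2.97 0 1.6 6;2.03 2.97 0 1.6 6;2.03 2.97 0 1.6 6;2.03 2.97 0 1.6 6"}}

```text
time: 0.93
tool_pos: [0.3973, -0.2426, 0.3112]
tcp_rot: [0.952, 0.307, -0.0, -0.0]
ft_force: [0.8, -0.0, -0.7]
finger_gap: 0.0599
```

{"op": "drive_tool", "data": {"rows": "2.03 2.97 0 1.6 6;2.03 2.97 0 1.6 6;2.03 2.97 0 1.6 6;2.03 2.97 0 1.6 6;2.03 2.97 0 1.6 6"}}

```text
time: 1.35
tool_pos: [0.4989, -0.094, 0.3111]
tcp_rot: [0.928, 0.373, -0.0, -0.0]
ft_force: [-0.1, -0.2, -0.1]
finger_gap: 0.06
```

{"op": "drive_tool", "data": {"rows": "0 0 0 0 6;0 0 0 0 6"}}

```text
time: 1.52
tool_pos: [0.4988, -0.0943, 0.3107]
tcp_rot: [0.928, 0.374, -0.0, -0.0]
ft_force: [-0.6, -1.0, -0.2]
finger_gap: 0.0597
```

```bash
python3 - <<'E'
from h import *
im=snap("scene","pics/s1.png"); s=manip.state(); print(s['time'],s['tool_pos'],s['tcp_rot'],s['ft_force'],s['finger_gap'])
im=cv2.imread("pics/s1.png")[110:260,290:470]; cv2.imwrite("pics/s1z.png",cv2.resize(im,None,fx=4,fy=4,interpolation=cv2.INTER_CUBIC))
print(proj("scene",[.499,-.095,.26]),proj("scene",s['tool_pos']))
E
```

```text
1.5667 [ 0.49833556 -0.09539645  0.31083594] [ 9.27920467e-01  3.72777897e-01 -4.23173664e-04 -2.58497489e-04] [ 0.31900972 -0.61192541 -0.38100055] 0.06021457660650992
(np.float64(401.0530994288907), np.float64(166.83816296472625)) (np.float64(404.0667981845797), np.float64(138.29693738239862))
```

View pics/s1z.png

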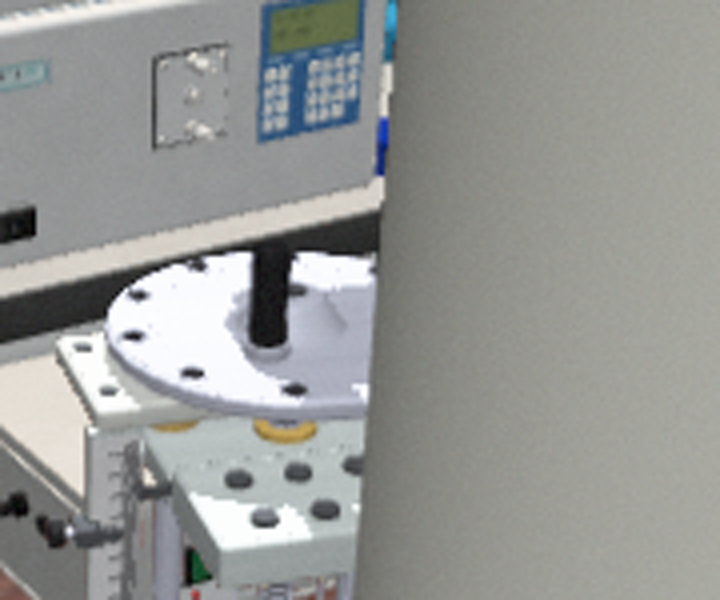

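The arm hides the knob here, but the pointer and clip stay visible. I'll descend with force feedback.

{"op": "drive_tool", "data": {"rows": "0 0 -2 0 5.5;0 0 -2 0 5.5;0 0 -1.5 0 5.5;0 0 -1 0 5.5;0 0 -0.6 0 5.5"}}

```text
time: 1.98
tool_pos: [0.4976, -0.0966, 0.2392]
tcp_rot: [0.928, 0.371, -0.0, -0.0]
ft_force: [-0.1, -0.2, 0.1]
finger_gap: 0.0552
```

{"op": "drive_tool", "data": {"rows": "0 0 0 0 4;0 0 0 0 1;0 0 0 0 1;0 0 0 0 1;0 0 0 0 1"}}

```text
time: 2.4
tool_pos: [0.4991, -0.0967, 0.2416]
tcp_rot: [0.928, 0.372, 0.001, 0.001]
ft_force: [3.5, -6.8, 1.1]
finger_gap: 0.0202
```

{"op": "drive_tool", "data": {"rows": "0 0 0 0 1;0 0 0 0 1;0 0 0 0 1"}}

```text
time: 2.65
tool_pos: [0.4991, -0.0968, 0.2416]
tcp_rot: [0.928, 0.372, 0.001, 0.001]
ft_force: [3.6, -6.0, 1.7]
finger_gap: 0.0201
```

The knob is held: the gap is 20 mm and the side force is small. Now lift 16.5 mm.

{"op": "drive_tool", "data": {"rows": "0.05 -0.1 0.3 0 1;0 0 0.5 0 1;0 0 0.5 0 1;0 0 0.35 0 1;0 0 0 0 1", "newtons": 50}}

```text
time: 3.07
tool_pos: [0.4991, -0.0969, 0.2576]
tcp_rot: [0.928, 0.372, 0.0, 0.0]
ft_force: [4.3, -2.3, -8.9]
finger_gap: 0.0197
```

{"op": "drive_tool", "data": {"rows": "0 0 0 5 1;0 0 0 6 1;0 0 0 6 1;0 0 0 6 1;0 0 0 6 1"}}

```text
time: 3.48
tool_pos: [0.4993, -0.0971, 0.2567]
tcp_rot: [0.804, 0.595, 0.0, 0.001]
ft_force: [9.1, -3.7, -8.2]
finger_gap: 0.02
```

{"op": "drive_tool", "data": {"rows": "0 0 0 6 1;0 0 0 6 1;0 0 0 6 1;0 0 0 6 1;0 0 0 4 1"}}

```text
time: 3.9
tool_pos: [0.4995, -0.0972, 0.2568]
tcp_rot: [0.636, 0.772, 0.0, 0.001]
ft_force: [10.9, -3.8, -9.3]
finger_gap: 0.0199
```

{"op": "drive_tool", "data": {"rows": "0 0 0 0 1;0 0 -0.3 0 1;0 0 -0.3 0 1;0 0 0 0 1"}}

```text
time: 4.23
tool_pos: [0.4997, -0.0972, 0.2525]
tcp_rot: [0.638, 0.77, 0.001, 0.002]
ft_force: [5.6, -3.0, 10.0]
finger_gap: 0.0201
```

The plunger now rests on its sleeve (lift ≈ 11 mm, +10 N upward). Release, back off upward and look.

{"op": "drive_tool", "data": {"rows": "0 0 0.1 0 4.5;0 0 0 0 4.5;0 0 0 0 4.5;0 0 0 0 4.5;0 0 2 0 4.5"}}

```text
time: 4.65
tool_pos: [0.4977, -0.0964, 0.2688]
tcp_rot: [0.638, 0.77, -0.001, -0.003]
ft_force: [-0.8, -0.9, -0.1]
finger_gap: 0.0446
```

{"op": "drive_tool", "data": {"rows": "0 0 3 0 4.5;0 0 2 0 4.5;-4 -2 0 0 0;-4 -4 0 0 0;-4 -4 0 0 0"}}

```text
time: 5.07
tool_pos: [0.4014, -0.1744, 0.3218]
tcp_rot: [0.637, 0.771, -0.0, 0.0]
ft_force: [0.8, -0.8, 0.1]
finger_gap: 0.0094
```

{"op": "drive_tool", "data": {"rows": "0 -4 0 0 0;0 -4 0 0 0;0 -4 0 0 0;0 0 0 0 0"}}

```text
time: 5.4
tool_pos: [0.4016, -0.2997, 0.3205]
tcp_rot: [0.64, 0.769, -0.001, -0.001]
ft_force: [0.4, -0.3, -0.9]
finger_gap: -0.0001
```

```bash
python3 - <<'E'
from h import *
snap("top","pics/t2.png");snap("scene","pics/s2.png"); s=manip.state(); print(s['time'],s['tool_pos'],s['tcp_rot'],s['ft_force'],s['finger_gap'],s['q'])
b=cv2.imread("pics/t2.png")[165:285,310:450];a=cv2.imread("pics/s2.png")[150:270,300:440]
cv2.imwrite("pics/z2.png",cv2.resize(np.hstack([a,b]),None,fx=2.8,fy=4,interpolation=cv2.INTER_CUBIC))
E
```

```text
5.5 [ 0.40217791 -0.29541202  0.3210427 ] [ 6.39015079e-01  7.69193678e-01  1.00280493e-04 -8.96946726e-04] [-0.61817379  0.12033283  0.03091477] -0.0004077237354296998 [-7.88064004e-01 -2.26719016e-02  1.44242856e+00  3.01210893e-05
  1.72364082e+00 -9.72420844e-01]
```

View pics/z2.png

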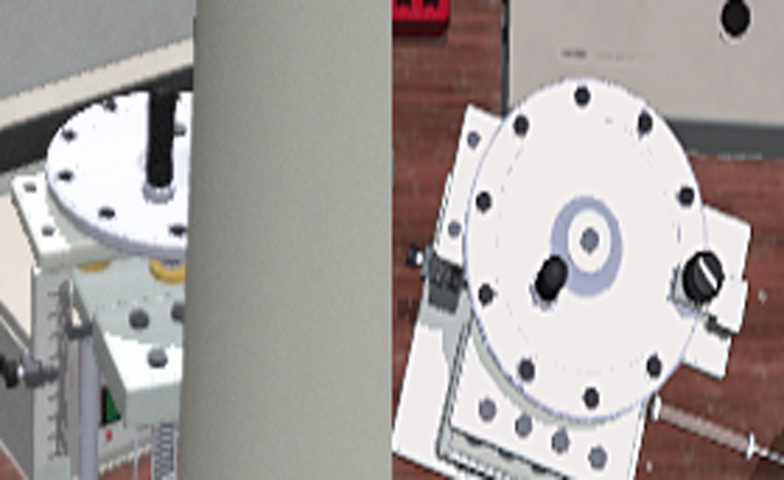

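The top view shows the knob line at (703,272) turned about 60° and the knob standing raised. The wheel has not moved, with the grip at (549,275). Next I'll take hold of the freely spinning grip, keeping the closing axis along the evaporator's x so that it clears the knob, and walk it round.

{"op": "drive_tool", "data": {"rows": "1.06 3.2 0 -3 5;1.06 3.2 0 -3 5;1.06 3.2 0 -3 5;1.06 3.2 0 -3 5;1.06 3.2 0 -3 5", "newtons": 25}}

```text
time: 5.92
tool_pos: [0.4555, -0.1316, 0.3221]
tcp_rot: [0.734, 0.68, 0.0, 0.0]
ft_force: [2.0, -0.3, 0.4]
finger_gap: 0.0501
```

{"op": "drive_tool", "data": {"rows": "1.06 3.2 0 -3 5;1.06 3.2 0 -3 5;1.06 3.2 0 -3 5;1.06 3.2 0 -3 5;0 0 0 0 5"}}

```text
time: 6.33
tool_pos: [0.4983, -0.0007, 0.322]
tcp_rot: [0.8, 0.6, 0.001, -0.0]
ft_force: [-0.3, 0.1, -0.6]
finger_gap: 0.0502
```

{"op": "drive_tool", "data": {"rows": "0 0 0 0 5;0 0 0 0 5"}}

```text
time: 6.5
tool_pos: [0.4975, -0.0057, 0.3219]
tcp_rot: [0.8, 0.601, -0.0, 0.0]
ft_force: [-0.4, -0.3, 0.7]
finger_gap: 0.0496
```

{"op": "drive_tool", "data": {"rows": "0.1 0.3 0 0 5;0 0 -2 0 5;0 0 -2 0 5;0 0 -2 0 5;0 0 -1.2 0 5"}}

```text
time: 6.92
tool_pos: [0.4983, -0.004, 0.2479]
tcp_rot: [0.801, 0.599, -0.001, -0.001]
ft_force: [0.3, -1.1, -0.9]
finger_gap: 0.0501
```

{"op": "drive_tool", "data": {"rows": "0 0 -0.4 0 5;0 0 0 0 1;0 0 0 0 1;0 0 0 0 1;0 0 0 0 1"}}

```text
time: 7.33
tool_pos: [0.4997, -0.0038, 0.2471]
tcp_rot: [0.8, 0.6, 0.001, 0.001]
ft_force: [2.8, -3.2, 5.0]
finger_gap: 0.0152
```

{"op": "drive_tool", "data": {"rows": "0 0 0 0 1;0 0 0 0 1;0 0 0 0 1;0 0 0 0 1"}}

```text
time: 7.67
tool_pos: [0.4996, -0.0038, 0.247]
tcp_rot: [0.8, 0.6, 0.001, 0.001]
ft_force: [2.7, -4.1, 7.3]
finger_gap: 0.0154
```

The grip is held at radius 32.5 mm and 129.1°, which agrees with the fit. Compute chord steps clockwise.

```bash
python3 - <<'E'
import numpy as np
t=np.radians(129-12*np.arange(31)); p=3.3*np.c_[np.cos(t),np.sin(t)]; p=p.round(2); d=np.diff(p,axis=0)
for i in range(0,30,5): print(129-12*i,";".join("%.2f %.2f 0 0 1"%tuple(x) for x in d[i:i+5]))
E
```

```text
129 0.58 0.38 0 0 1;0.65 0.25 0 0 1;0.68 0.11 0 0 1;0.69 -0.04 0 0 1;0.66 -0.18 0 0 1
69 0.62 -0.31 0 0 1;0.53 -0.44 0 0 1;0.44 -0.53 0 0 1;0.31 -0.62 0 0 1;0.18 -0.66 0 0 1
9 0.04 -0.69 0 0 1;-0.11 -0.68 0 0 1;-0.25 -0.65 0 0 1;-0.38 -0.58 0 0 1;-0.48 -0.48 0 0 1
-51 -0.58 -0.38 0 0 1;-0.65 -0.25 0 0 1;-0.68 -0.11 0 0 1;-0.69 0.04 0 0 1;-0.66 0.18 0 0 1
-111 -0.62 0.31 0 0 1;-0.53 0.44 0 0 1;-0.44 0.53 0 0 1;-0.31 0.62 0 0 1;-0.18 0.66 0 0 1
-171 -0.04 0.69 0 0 1;0.11 0.68 0 0 1;0.25 0.65 0 0 1;0.38 0.58 0 0 1;0.48 0.48 0 0 1
```

{"op": "drive_tool", "data": {"rows": "0.58 0.38 0.1 0 1;0.65 0.25 0 0 1;0.68 0.11 0 0 1;0.69 -0.04 0 0 1;0.66 -0.18 0 0 1"}}

```text
time: 8.08
tool_pos: [0.5313, 0.0011, 0.2471]
tcp_rot: [0.8, 0.6, -0.001, 0.0]
ft_force: [-8.8, -9.1, 2.5]
finger_gap: 0.0152
```

{"op": "drive_tool", "data": {"rows": "0.62 -0.31 0 0 1;0.53 -0.44 0 0 1;0.44 -0.53 0 0 1;0.31 -0.62 0 0 1;0.18 -0.66 0 0 1"}}

```text
time: 8.5
tool_pos: [0.5521, -0.0236, 0.2471]
tcp_rot: [0.8, 0.6, -0.0, -0.001]
ft_force: [-5.5, 4.0, 2.2]
finger_gap: 0.015
```

```bash
python3 - <<'E'
from h import *
s=manip.state(); d=s['tool_pos'][:2]-[.5201,-.029]; print(s['tool_pos'],s['ft_force'],np.hypot(*d),np.degrees(np.arctan2(d[1],d[0])),s['finger_gap'])
E
```

```text
[ 0.55214214 -0.02361412  0.24708628] [-5.52270052  4.03419811  2.23500403] 0.032491632830490114 9.5415070843313 0.014984042060619634
```

Tracking is good (r = 32.5 mm, 9.5° measured against 9° commanded). Continue to -111° and on to -171°.

{"op": "drive_tool", "data": {"rows": "0.04 -0.69 0 0 1;-0.11 -0.68 0 0 1;-0.25 -0.65 0 0 1;-0.38 -0.58 0 0 1;-0.48 -0.48 0 0 1"}}

```text
time: 8.92
tool_pos: [0.5411, -0.0551, 0.2472]
tcp_rot: [0.8, 0.6, 0.001, 0.001]
ft_force: [7.1, -0.4, -1.5]
finger_gap: 0.015
```

{"op": "drive_tool", "data": {"rows": "-0.58 -0.38 0 0 1;-0.65 -0.25 0 0 1;-0.68 -0.11 0 0 1;-0.69 0.04 0 0 1;-0.66 0.18 0 0 1"}}

```text
time: 9.33
tool_pos: [0.5079, -0.0609, 0.2471]
tcp_rot: [0.8, 0.599, -0.0, 0.001]
ft_force: [3.4, -5.9, -0.6]
finger_gap: 0.0148
```

{"op": "drive_tool", "data": {"rows": "-0.62 0.31 0 0 1;-0.53 0.44 0 0 1;-0.44 0.53 0 0 1;-0.31 0.62 0 0 1;0 0 0 0 1"}}

```text
time: 9.75
tool_pos: [0.4884, -0.0404, 0.2471]
tcp_rot: [0.8, 0.6, -0.0, 0.0]
ft_force: [-4.5, 2.0, 2.3]
finger_gap: 0.0151
```

```bash
python3 - <<'E'
from h import *
acc=np.mean([cams.get_image("scene").astype(float) for _ in range(3)],0).astype(np.uint8); cv2.imwrite("pics/s3.png",acc[:,:,::-1])
s=manip.state(); d=s['tool_pos'][:2]-[.5201,-.029]; print(s['time'],s['tool_pos'],s['ft_force'],np.hypot(*d),np.degrees(np.arctan2(d[1],d[0])),s['finger_gap'])
im=cv2.imread("pics/s3.png")[212:272,300:345]; im=cv2.resize(im,None,fx=9,fy=9,interpolation=cv2.INTER_CUBIC)
o=cv2.imread("pics/scene0.png")[212:272,300:345]; o=cv2.resize(o,None,fx=9,fy=9,interpolation=cv2.INTER_CUBIC)
cv2.imwrite("pics/s3z.png",np.hstack([o[:,:395],im[:,:395]]))
E
```

```text
9.9 [ 0.48853606 -0.04078288  0.2470705 ] [-6.55305069  2.13242133  4.62683607] 0.03369151802903234 -159.52930459260705 0.014813822562302851
```

View pics/s3z.png

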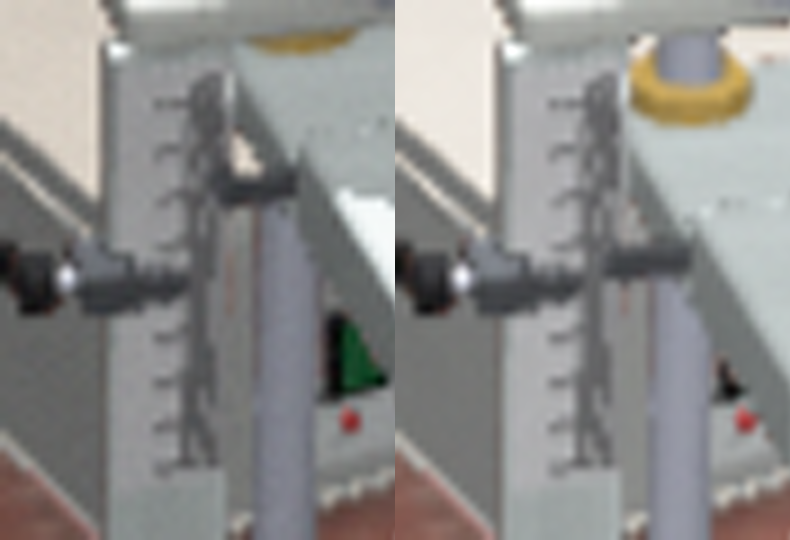

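The left panel is the start, with the pointer tip at (220,188). The right panel is after 288.5° (16.0 mm), with the pointer tip at (210,263) and the clip tip at (188,283). The line of sight is slanted, so the standoff (ev x) of pointer and clip matters. I'll look at them in the top view from before the turn.

```bash
cat >> h.py <<'E'
C=np.array([.5201,-.0290]); Y=np.radians(-16.4); EX=np.array([np.cos(Y),np.sin(Y)]); EY=np.array([-EX[1],EX[0]])
def ev(x,y,z): return np.r_[C+x*EX+y*EY,z]
def toev(p): d=p[:2]-C; return np.r_[d@EX,d@EY,p[2]]
E
python3 - <<'E'
from h import *
im=cv2.imread("pics/top0.png")[215:255,322:356]; t=cv2.imread("pics/t2.png")[215:255,322:356]
z=lambda i:cv2.resize(i,None,fx=11,fy=11,interpolation=cv2.INTER_CUBIC)
cv2.imwrite("pics/z4.png",np.hstack([z(im),z(t)]))
for q in [(-.031,.0743,.166),(-.031,.08,.147),(-.027,.08,.147),(-.031,.0743,.150)]:
    print(q,np.round((np.array(proj("top",ev(*q)))-[322,215]),2)*11, np.round((np.array(proj("scene",ev(*q)))-[300,212])*9,1))
E
```

```text
(-0.031, 0.0743, 0.166) [130.68 221.76] [219.5 188.6]
(-0.031, 0.08, 0.147) [ 95.37 229.13] [189.2 280. ]
(-0.027, 0.08, 0.147) [101.53 208.34] [183.6 269.9]
(-0.031, 0.0743, 0.15) [126.28 235.62] [218.3 262.5]
```

View pics/z4.png

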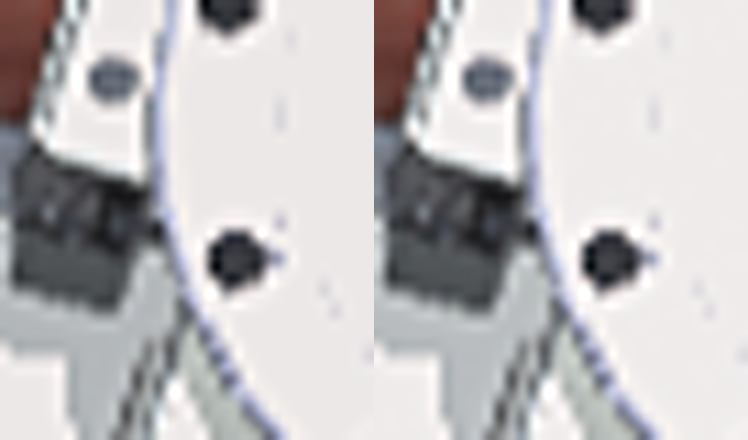

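The dark band in the top view, from (45,200) to (155,228), is the clip followed by the pointer tip. I'll put numbers on both from intensity profiles in the pictures I already have.

```bash
python3 - <<'E'
from h import *
np.set_printoptions(linewidth=200)
g=cv2.imread("pics/top0.png").mean(2).astype(int); print("top cols322-338 rows226-246"); print(np.c_[np.arange(226,246),g[226:246,322:339]])
for f in("scene0","s3"):
    g=cv2.imread(f"pics/{f}.png").mean(2).astype(int); print(f,"cols314-333"); print(np.c_[np.arange(229,249),g[229:249,314:334]])
E
```

```text
top cols322-338 rows226-246
[[226  94  77 106 241 201 242 235 234 234 234 235 237 242 136 195 232 235]
 [227 132 121 111 178 236 244 237 235 234 234 233 236 241 136 194 232 235]
 [228 127 121  89  60 207 237 238 239 239 237 236 237 242 150 194 232 235]
 [229 120 105  69  79  78 146 181 209 228 237 240 241 246 175 184 233 236]
 [230 121  70  78  87  78  69  61  82 121 173 203 221 242 163 160 232 236]
 [231 125  72  80  87  83  87  71  70  55  54  62  86 159 124 164 227 237]
 [232 131  73  79  79  69  91  80  61  71  38  23  31  42  76 158 229 238]
 [233 117  87  79  76  95  83  65  77  91  39  40  29  42  96 165 223 239]
 [234 141  88  64  65 120  67  67  84  76  34  58  51  60 105 170 204 242]
 [235 200  74  53  51  71  56  65  63  58  38  73  62  60  69  65 196 239]
 [236 182 103  80  75  55  52  81  66  38  29  53  54  74  68  53 156 228]
 [237 195  99  77  83  83  73  88  70  62  46  32  56 102 134 116 141 223]
 [238 200  87  76  81  82  83  83  84  86  77  62  75 132 199 190 141 203]
 [239 187  64  75  80  81  80  82  82  82  83  79  92 176 189 183 140 176]
 [240 170  73  69  74 
[... 3244 characters left out ...]
14]
 [241  92 144 139 141 126 153 151 110 105  86  70  66  67  67  68  68  68  68  79 114]
 [242  82 101 101 114  91 102 102 101 102  80  71  69  72  73  89  93  95  91 106 116]
 [243  72  69  77  82  71  73  77  99 101 122 127  94 121 126 115 131 138 124 137 119]
 [244  69  68  69  68  68  68  99 101 102 135 139 126 135 138 117 139 147 149 140 117]
 [245  69  78 106 106  91 128 132 106 101 133 139 129 138 138 116 139 147 156 130 114]
 [246 104 105 157 163 160 169 144 107 101 132 138 126 137 136 114 139 148 156 149 130]
 [247 163 161 175 175 176 176 145 111 101 134 137 135 137 136 117 140 149 157 157 147]
 [248 176 175 175 177 175 154 119 104 102 133 138 138 137 136 119 140 150 156 156 153]]
```

Scene: the pointer tip sits at (323.5,240.9) after 16 mm, an image rate of 0.51 px/mm that matches the model. The clip tip is at (320,243.1). That leaves about 3.5 mm if both lie in one plane, so the total is about 19.5 to 20 mm. Go to 18 mm (324°) and measure again there.

{"op": "drive_tool", "data": {"rows": "-0.18 0.66 0 0 1;-0.04 0.69 0 0 1;0.11 0.68 0 0 1;0 0 0 0 1;0 0 0 0 1"}}

```text
time: 10.32
tool_pos: [0.4882, -0.0203, 0.2471]
tcp_rot: [0.8, 0.6, 0.0, -0.0]
ft_force: [0.6, 4.0, 4.8]
finger_gap: 0.0151
```

```bash
python3 - <<'E'
from h import *
np.set_printoptions(linewidth=200)
av=lambda n:np.mean([cams.get_image(n).astype(float) for _ in range(2)],0).astype(np.uint8)
a=av("scene");b=av("top");cv2.imwrite("pics/s5.png",a[:,:,::-1]);cv2.imwrite("pics/t5.png",b[:,:,::-1])
s=manip.state(); d=s['tool_pos'][:2]-C; print(s['time'],s['tool_pos'],s['ft_force'],np.hypot(*d),np.degrees(np.arctan2(d[1],d[0]))%360,s['finger_gap'])
g=a.mean(2).astype(int);print(np.c_[np.arange(236,249),g[236:249,314:334]])
g=b.mean(2).astype(int);print(np.c_[np.arange(226,246),g[226:246,322:342]])
E
```

```text
10.5167 [ 0.48808342 -0.02059642  0.24705984] [0.48111231 4.13208291 4.84516577] 0.03310107592504926 165.29298865819231 0.01514028073581784
[[236 179 178 176 176 175 176 148 109 135 111 134 155 146 120 114 121 153 184 198 194]
 [237 179 179 178 175 176 179 147 109 137 109 134 154 150 115 113 117 124 171 165 179]
 [238 177 179 178 179 177 154 121 102 112 106 135 152 148 137 117 113 118 143 171 155]
 [239 175 180 178 154 132 138 132 106 102 104 122 147 146 145 111  94 103 110 135 124]
 [240 119 171 176 170 162 164 167 115 103 112  94 113 105 102  95  90  93  90  98 116]
 [241  88 139 139 143 129 152 151 112 111  93  77  74  73  73  74  77  76  74  83 115]
 [242  76  89 100 100  85  97 103 105 107  80  69  69  69  70  70  71  70  69  81 113]
 [243  72  70  74  75  69  70  70  97 104 104  75  68  69  76  89  94  93  93 107 116]
 [244  67  70  67  66  68  69  99 102 104 129 129  96 122 127 113 132 140 125 129 118]
 [245  70  78 107 107  92 128 134 109 103 136 142 122 136 140 117 142 149 152 137 116]
 [246 107 104 159 164 162 173 145 110 100 136 139 127 137 139 118 141 151 159 139 116]
 [2
[... 1212 characters left out ...]
43]
 [238 200  87  76  81  82  82  82  84  85  77  59  58 107 100 104  99 144 197 154  19]
 [239 186  63  76  80  81  81  82  82  82  82  80  94 182 168 165 123 139 192 176  34]
 [240 171  73  69  73  77  78  80  80  82  80  76 107 197 189 188 182 116 162 200  93]
 [241 190 137 130 113  81  85  72  75  78  76  73 129 191 184 184 186 102 143 186 127]
 [242 187 190 193 173 141 143 112 116  81  67  85 177 187 183 184 187 109 135 171  96]
 [243 183 184 185 188 190 191 172 174 140 128 141 190 183 182 184 187  90 112 150  81]
 [244 182 182 182 183 184 185 186 188 189 190 188 184 183 184 186 171 121 159 119  70]
 [245 182 182 182 182 182 182 183 183 183 183 182 182 183 172 176 114 155 205 102  71]]
```

At 18 mm the scene shows the pointer centre at row 242.5 (carried over to column 320) and the clip tip at row 243.2, so about 1.4 mm remains. That is close to the midpoint between holes 9 and 10. One contrast-stretched look will settle the clip tip's standoff.

```bash
python3 - <<'E'
from h import *
def z(f,r0,r1,c0,c1,k,lo,hi):
    i=cv2.imread(f)[r0:r1,c0:c1].astype(float); i=np.clip((i-lo)*255/(hi-lo),0,255).astype(np.uint8); return cv2.resize(i,None,fx=k,fy=k,interpolation=cv2.INTER_NEAREST)
A=z("pics/top0.png",226,245,320,342,18,20,200);B=z("pics/t5.png",226,245,320,342,18,20,130);D=z("pics/s5.png",228,253,308,334,10,50,200)
D=cv2.resize(D,(396,342),interpolation=cv2.INTER_NEAREST)
cv2.imwrite("pics/z5.png",np.vstack([np.hstack([A,B]),])[:,:792])
for zz in (.148,.147,.146):
  for x in (-.033,-.031,-.029): print(zz,x,np.round(proj("top",ev(x,.0807,zz)),2),np.round(proj("scene",ev(x,.0807,zz)),2))
# scale ticks: rows of dark in scene0 col 317-318 
g=cv2.imread("pics/scene0.png").mean(2); print(g[205:275,317:319].mean(1).astype(int))
for zz in (.12,.13,.14,.15,.16,.17): print(zz,[np.round(proj("scene",ev(x,.085,zz)),2) for x in(-.031,-.028,-.025)])
E
```

```text
0.148 -0.033 [330.07 236.6 ] [320.95 243.21]
0.148 -0.031 [330.35 235.66] [320.64 242.65]
0.148 -0.029 [330.64 234.71] [320.32 242.09]
0.147 -0.033 [330.05 236.68] [320.94 243.72]
0.147 -0.031 [330.33 235.73] [320.63 243.16]
0.147 -0.029 [330.61 234.79] [320.32 242.59]
0.146 -0.033 [330.03 236.76] [320.94 244.23]
0.146 -0.031 [330.31 235.81] [320.62 243.66]
0.146 -0.029 [330.59 234.87] [320.31 243.1 ]
[246 185 117 101 233 246 245 228 173 148 141 136 125 133 149 149 149 150
 121 139 149 148 148 121 130 145 149 148 141 125 144 148 150 151 121 140
 116  87  64  58  83 136 151 149 112 136 149 149 150 111 136 148 149 140
 112 138 146 150 127 118 139 138 136 137 137 135 137 137 137 136]
0.12 [array([318.08, 256.99]), array([317.63, 256.12]), array([317.17, 255.26])]
0.13 [array([318.13, 252.03]), array([317.67, 251.17]), array([317.21, 250.31])]
0.14 [array([318.17, 247.01]), array([317.71, 246.16]), array([317.25, 245.31])]
0.15 [array([318.22, 241.94]), array([317.75, 241.1 ]), array([317.3 , 240.26])]
0.16 [array([318.26, 236.82]), array([317.8 , 235.98]), array([317.34, 235.16])]
0.17 [array([318.31, 231.63]), array([317.84, 230.81]), array([317.38, 230.  ])]
```

View pics/z5.png

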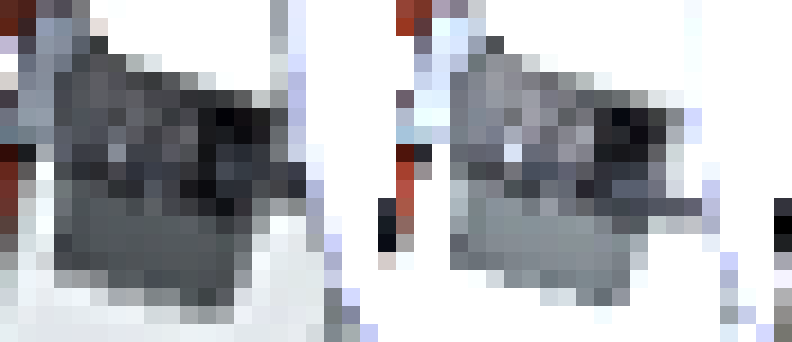

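The picture shows the bar face grey-green, with bluish steel for the clip (columns 326–330, rows 234–236) and for the pointer (columns 332–336, row ~237 at 18 mm). I'll use blueness to separate the steel centroids in both views.

```bash
python3 - <<'E'
from h import *
np.set_printoptions(linewidth=200)
for f,r,c in(("top0",(229,240),(322,339)),("t5",(229,240),(322,339)),("s5",(238,249),(308,332))):
    i=cv2.imread(f"pics/{f}.png").astype(int)[r[0]:r[1],c[0]:c[1]]; print(f,c[0]); print(np.c_[np.arange(*r),i[...,0]-i[...,1]])
E
```

```text
top0 322
[[229  10  10   3   4   1   0   2   2   0   0   0   0  -1   2  30   1  -1]
 [230  10   5   4   4   5   2   2   2   1   3   3   3  -1   2  27   4  -2]
 [231  10   6   4   4   4   4   4   4   3   2   1   1   0   1  29   6  -2]
 [232   9   4   4   6   3   5   3   3   4   2   3   3   0   3  26   6  -2]
 [233   9   7   5   6   6   5   4   4   4   2   3   3   3   3  19  12  -3]
 [234   4   8   5   5   8   6   5   6   3   1   6   5   4   3  14  30  -4]
 [235   1   3   4   3   5   7   8   6   3   3   7   6   6   5   9  29  -1]
 [236   2   2   3   3   2   4   7   5   3   3   5   5   3   3   6  24   7]
 [237   3   4   3   4   3   3   3   4   3   3   3   4   2   3   1  17  12]
 [238   3   3   3   3   3   4   2   3   3   3   3   3   2   2   2  11  30]
 [239   2   4   3   3   3   3   3   3   3   3   2   3   2   3   2   4  29]]
t5 322
[[229   9  11   2   3   2   1   0   2   3   2   2   2   2   4  21  17  17]
 [230  10   5   4   3   4   3   2   1   0   1   1   2   2   2  21  16  15]
 [231  11   5   5   4   3   4   5   3   3   1   1   0   1   2  21  15  14]
 [232   9   4   5   5   2   4   4
[... 1008 characters left out ...]
   5   6   5   3   2   5   5   4   3   3   1   3   4   2   2   2   3   3   4   3]
 [243  10   4   3   4   2   7   4   3   3   4   3   4   3   2   2   2   1   4   5   0   6   5   6   1]
 [244   4   3   4   5   2   4   2   4   3   4   4   4   3   2   1   2   3   2   0   0   3  10  10   3]
 [245   0   0   4   3   3   3   2   5   4   3   6   2   3   3   0   2   2  -3  -2  -1   4  11  11  11]
 [246   0   0   3   5   3   2   2   2   3   4   2   3   4   2   0   2   0  -2  -1  -2   4  10  11  12]
 [247  -1  -1  -2  -2   0   2   1   2   3   3   1   2   0   2   0   3   3  -1  -1  -1   5  11  13  10]
 [248   0  -3  -2  -2   1   0   3   2   3   3   3   3   1   2   2   2   1   0  -1  -2   5  11  12  14]]
```

In the top view the clip tip lies at about (330.3,235.7). The model gives (330.33,235.73) for x=-0.031, so the clip and pointer share a plane and the scene rows compare directly. That puts the mark at about 19.3 mm. Step to 18.67 and 19.0 mm, still short of the mark, and fit the pointer over all positions.

{"op": "drive_tool", "data": {"rows": "0.25 0.65 0 0 1;0 0 0 0 1;0 0 0 0 1"}}

```text
time: 10.77
tool_pos: [0.4907, -0.0142, 0.2471]
tcp_rot: [0.8, 0.6, 0.0, 0.0]
ft_force: [2.7, 2.8, 4.8]
finger_gap: 0.0149
```

```bash
cat > m.py <<'E'
from h import *
def cent(g,cols,r0,r1,slope=-.12,ref=None):
    out=[]
    for c in cols:
        p=g[r0:r1+1,c]; bg=np.linspace((p[0]+p[1])/2,(p[-1]+p[-2])/2,len(p)); w=np.clip(bg-p,0,None); w[w<.12*w.max()]=0
        out.append((w*np.arange(r0,r1+1)).sum()/w.sum()-slope*(c-ref))
    return np.mean(out),np.round(out,2)
def meas(f,mm):
    g=cv2.imread(f).mean(2); r=int(round(232.85+.513*mm))
    return mm,cent(g,range(324,328),r-4,r+4,ref=320.6),cent(g,range(317,320),240,247,ref=320.6)
E
cat > q.py <<'E'
from m import *
import sys,os
a=np.mean([cams.get_image("scene").astype(float) for _ in range(2)],0).astype(np.uint8); f=sys.argv[1]; cv2.imwrite(f,a[:,:,::-1])
s=manip.state(); d=s['tool_pos'][:2]-C; A=np.degrees(np.arctan2(d[1],d[0])); t=(129.1-A)%360; print(s['time'],np.hypot(*d),t,t/18,s['ft_force'].round(1))
print(meas(f,t/18))
E
python3 q.py pics/s6.png; python3 - <<'E'
from m import *
for f,mm in(("scene0",0),("s3",16.03),("s5",17.99)): print(meas(f"pics/{f}.png",mm))
E
```

```text
10.8667 0.03287078826224918 335.7603776354586 18.653354313081035 [2.6 2.1 4.5]
(np.float64(18.653354313081035), (np.float64(242.60108242779054), array([242.42, 242.72, 242.61, 242.66])), (np.float64(243.06897826672972), array([242.96, 243.06, 243.19])))
(0, (np.float64(233.22561505873495), array([232.72, 233.22, 233.42, 233.55])), (np.float64(243.1141169557741), array([243.03, 243.1 , 243.21])))
(16.03, (np.float64(241.42803125124632), array([241.09, 241.57, 241.48, 241.57])), (np.float64(243.11256615387254), array([243.03, 243.09, 243.22])))
(17.99, (np.float64(242.42437826783103), array([242.09, 242.57, 242.5 , 242.55])), (np.float64(243.07303351974642), array([242.96, 243.06, 243.2 ])))
```

{"op": "drive_tool", "data": {"rows": "0.17 0.3 0 0 1;0 0 0 0 1;0 0 0 0 1"}}

```text
time: 11.12
tool_pos: [0.4924, -0.0115, 0.2471]
tcp_rot: [0.8, 0.6, 0.0, 0.0]
ft_force: [1.1, -0.5, 5.2]
finger_gap: 0.015
```

```bash
python3 q.py pics/s7.png
```

```text
11.2167 0.03275854406477217 341.3318392163376 18.962879956463198 [ 1.7 -0.8  4.9]
(np.float64(18.962879956463198), (np.float64(242.77249101821369), array([242.66, 242.95, 242.69, 242.79])), (np.float64(243.06475502077714), array([242.97, 243.05, 243.18])))
```

The pointer fit gives the mark at 19.4 ± 0.4 mm, so the nearest hole is number 10 (a full turn, 20.0 mm). Go just up to that.

{"op": "drive_tool", "data": {"rows": "0.32 0.41 0 0 1;0.35 0.34 0 0 1;0 0 0 0 1;0 0 0 0 1"}}

```text
time: 11.55
tool_pos: [0.4994, -0.004, 0.2471]
tcp_rot: [0.8, 0.6, 0.0, 0.001]
ft_force: [5.2, -2.5, 4.5]
finger_gap: 0.0149
```

```bash
python3 q.py pics/s8.png
```

```text
11.65 0.03246659513100143 359.46703000968586 19.97039055609366 [ 5.4 -2.1  4.9]
(np.float64(19.97039055609366), (np.float64(243.45098646699375), array([243.06, 243.68, 243.48, 243.58])), (np.float64(243.05884695352236), array([242.95, 243.05, 243.18])))
```

At 20.0 mm the pointer reads level with the clip to within about 0.7 mm, and hole 10 is the nearest. Now release the grip, lift and go over to the knob.

{"op": "drive_tool", "data": {"rows": "0 0 0 0 4.5;0 0 0 0 4.5;0 0 0 0 4.5;0 0 0 0 4.5;0 0 2 0 4.5"}}

```text
time: 12.07
tool_pos: [0.4977, -0.0033, 0.2638]
tcp_rot: [0.8, 0.6, -0.002, -0.002]
ft_force: [-0.9, -0.9, -1.0]
finger_gap: 0.0447
```

{"op": "drive_tool", "data": {"rows": "0 0 3 0 4.5;0 0 2.5 0 4.5;0 -2 0 6 5;0 -2 0 6 5;0 -2 0 6 5"}}

```text
time: 12.48
tool_pos: [0.4987, -0.064, 0.3221]
tcp_rot: [0.694, 0.72, 0.0, 0.0]
ft_force: [-0.1, -1.0, 0.5]
finger_gap: 0.0502
```

{"op": "drive_tool", "data": {"rows": "0 -2 0 6 5;0 -1.28 0 6 5;0 0 0 0 5;0 0 0 0 5;0 0 0 0 5"}}

```text
time: 12.9
tool_pos: [0.4988, -0.0958, 0.3217]
tcp_rot: [0.619, 0.785, 0.0, -0.0]
ft_force: [0.3, -0.1, 0.2]
finger_gap: 0.0498
```

```bash
python3 - <<'E'
from h import *
s=manip.state(); print(s['time'],s['tool_pos'],s['tcp_rot'],s['ft_force'],s['finger_gap'])
E
```

```text
12.9 [ 0.49875144 -0.09577851  0.32173964] [ 6.18973090e-01  7.85412176e-01  4.35516127e-05 -1.57944111e-04] [ 0.30448394 -0.0608721   0.19941776] 0.04982526741931155
```

{"op": "drive_tool", "data": {"rows": "0.05 -0.1 -2 0 5;0 0 -2 0 5;0 0 -1.5 0 5;0 0 -1 0 5;0 0 -0.4 0 5", "newtons": 50}}

```text
time: 13.32
tool_pos: [0.499, -0.0965, 0.2515]
tcp_rot: [0.618, 0.786, -0.0, -0.001]
ft_force: [0.2, 0.5, -0.7]
finger_gap: 0.0498
```

{"op": "drive_tool", "data": {"rows": "0 0 0 0 3;0 0 0 0 1;0 0 0 0 1;0 0 0 0 1;0 0 0 0 1"}}

```text
time: 13.73
tool_pos: [0.4999, -0.0972, 0.2538]
tcp_rot: [0.618, 0.786, 0.001, 0.001]
ft_force: [4.4, 3.2, 6.3]
finger_gap: 0.0197
```

{"op": "drive_tool", "data": {"rows": "0 0 0 0 1;0 0 0 0 1"}}

```text
time: 13.9
tool_pos: [0.4999, -0.0972, 0.2538]
tcp_rot: [0.618, 0.786, 0.001, 0.001]
ft_force: [4.9, 2.9, 5.5]
finger_gap: 0.0197
```

Held on the sleeve. Lift about 5 mm, twist back 57°, and check.

{"op": "drive_tool", "data": {"rows": "0 0 0.4 0 1;0 0 0.35 0 1;0 0 0 0 1"}}

```text
time: 14.15
tool_pos: [0.4998, -0.0971, 0.2606]
tcp_rot: [0.618, 0.786, 0.0, 0.0]
ft_force: [6.9, 2.8, -9.6]
finger_gap: 0.0197
```

{"op": "drive_tool", "data": {"rows": "0 0 0 -6 1;0 0 0 -6 1;0 0 0 -6 1;0 0 0 -6 1;0 0 0 -6 1"}}

```text
time: 14.57
tool_pos: [0.4995, -0.0972, 0.2598]
tcp_rot: [0.802, 0.598, 0.0, -0.0]
ft_force: [6.1, 1.9, -9.8]
finger_gap: 0.0197
```

{"op": "drive_tool", "data": {"rows": "0 0 0 -6 1;0 0 0 -6 1;0 0 0 -6 1;0 0 0 -6 1;0 0 0 -5 1"}}

```text
time: 14.98
tool_pos: [0.4993, -0.097, 0.2597]
tcp_rot: [0.926, 0.378, -0.0, -0.001]
ft_force: [4.2, 2.2, -10.0]
finger_gap: 0.0196
```

```bash
python3 - <<'E'
from h import *
s=manip.state(); r=s['tcp_rot'];print(s['time'],s['tool_pos'],np.degrees(2*np.arctan2(r[1],r[0]))-90,s['ft_force'],s['torque'],s['finger_gap'])
E
```

```text
14.9833 [ 0.49931854 -0.09700935  0.25969825] -45.61358861881933 [  4.17735981   2.2427864  -10.03863101] [ 0.47418558 -0.74734271  0.42077745] 0.019621716054204152
```

Turned back 59°, with moment building at the stop. Now let it down by following.

{"op": "drive_tool", "data": {"rows": "0 0 -0.3 0 1;0 0 -0.3 0 1;0 0 -0.4 0 1;0 0 -0.4 0 1;0 0 -0.3 0 1"}}

```text
time: 15.4
tool_pos: [0.4993, -0.0971, 0.2426]
tcp_rot: [0.924, 0.382, -0.0, -0.0]
ft_force: [4.3, 3.2, 2.5]
finger_gap: 0.0194
```

{"op": "drive_tool", "data": {"rows": "0 0 0 0 1;0 0 0 0 1"}}

```text
time: 15.57
tool_pos: [0.4993, -0.0971, 0.2429]
tcp_rot: [0.924, 0.381, 0.0, -0.0]
ft_force: [4.3, 4.0, -7.6]
finger_gap: 0.0197
```

The lift is down to about 0.6 mm, so the pin is in the hole. Release so the spring seats it, then withdraw and check both views.

{"op": "drive_tool", "data": {"rows": "0 0 0 0 5;0 0 0 0 5;0 0 0 0 5;0 0 0 0 5;0 0 2 0 5"}}

```text
time: 15.98
tool_pos: [0.4983, -0.0971, 0.2605]
tcp_rot: [0.925, 0.38, -0.002, -0.002]
ft_force: [-0.1, -0.5, 0.0]
finger_gap: 0.0499
```

{"op": "drive_tool", "data": {"rows": "0 0 4 0 5;0 0 3 0 5;-3 -4 0 0 5;-3 -4 0 0 5;-3 -4 0 0 5"}}

```text
time: 16.4
tool_pos: [0.4234, -0.1979, 0.3338]
tcp_rot: [0.924, 0.381, 0.0, 0.0]
ft_force: [0.5, -1.2, -1.0]
finger_gap: 0.0496
```

{"op": "drive_tool", "data": {"rows": "-2 -4 0 0 5;-2 -4 0 0 5;-2 -4 0 0 5;-1 -4 0 0 5;0 -3 0 0 5"}}

```text
time: 16.82
tool_pos: [0.356, -0.3818, 0.3338]
tcp_rot: [0.925, 0.379, -0.0, 0.001]
ft_force: [0.4, -0.0, 0.7]
finger_gap: 0.0501
```

{"op": "drive_tool", "data": {"rows": "-2 -4 0 0 5;-2 -4 0 0 5;-2 -4 0 0 5;0 0 0 0 5;0 0 0 0 5"}}

```text
time: 17.23
tool_pos: [0.3012, -0.4924, 0.3324]
tcp_rot: [0.925, 0.379, -0.0, -0.001]
ft_force: [0.4, 1.0, -0.3]
finger_gap: 0.0501
```

```bash
python3 - <<'E'
from m import *
snap("top","pics/t9.png");snap("scene","pics/s9.png"); print(manip.state()['time'],manip.state()['tool_pos'],meas("pics/s9.png",20.))
b=cv2.imread("pics/t9.png");o=cv2.imread("pics/top0.png")
g=b.max(2); 
for u0,u1,v0,v1 in((408,430,224,246),):
  for im in(o,b):
    m=(im.max(2)<60).astype(np.uint8);m[:, :u0]=0;m[:,u1:]=0;m[:v0]=0;m[v1:]=0; ys,xs=np.nonzero(m); print("knob",xs.mean(),ys.mean(),len(xs))
a=cv2.imread("pics/s9.png")[150:350,240:440]
cv2.imwrite("pics/z9.png",np.hstack([cv2.resize(a,None,fx=2,fy=3),cv2.resize(b[165:315,280:460],None,fx=2.2,fy=4)]))
E
```

```text
17.3333 [ 0.30259075 -0.49057366  0.33332795] (20.0, (np.float64(243.43658658167632), array([243.02, 243.7 , 243.49, 243.54])), (np.float64(243.12043579877158), array([243.03, 243.08, 243.25])))
knob 418.6276595744681 235.91489361702128 94
knob 418.5698924731183 235.91397849462365 93
```

View pics/z9.png

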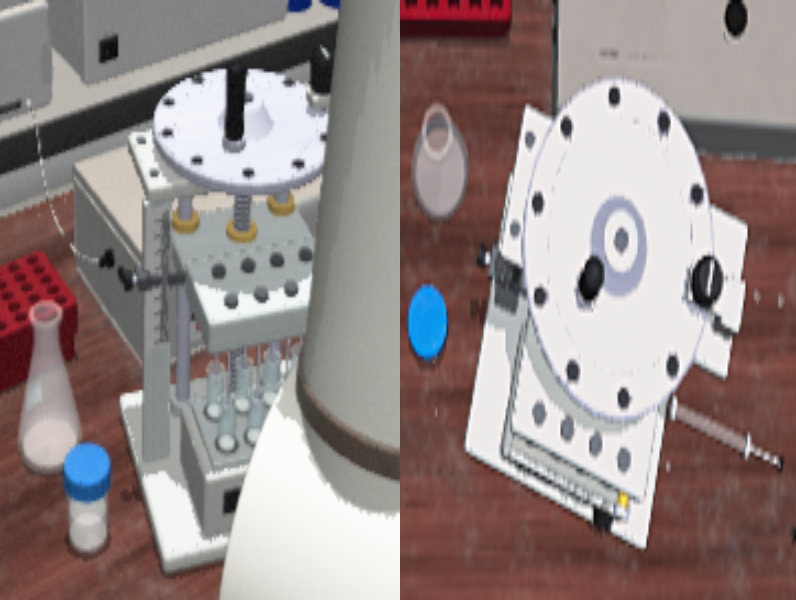

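The final picture shows the pointer and clip tip level near (180,278). The knob (708,280) has its line back at the start direction and its blob matches the start (418.57,235.91 against 418.63,235.91), so the pin is home. Flask, jar and syringe are where they were.

```bash
python3 -c "
from bench import order; print(order.hand_in())"
```

```text
the job is handed in; nothing more can be done
None
```

The needle head is down at the clip mark and locked again, but the pointer may sit slightly below the clip tip. I handed the job in after about 17 s of robot time; the hand-in gives no verdict.

**What I did:** I lifted the plunger about 16 mm and twisted it 57°, so it stayed out on its sleeve. Then I took hold of the free-spinning crank grip and walked it clockwise one full turn (359.5° measured, hole 10, head down 20 mm). Finally I lifted the knob, twisted it back to its stop and let the spring drop the pin into the hole.

**Last checks:**
- **Pin:** the knob's position in the top view matches the start to 0.1 px and its line is back in the start direction, so the pin reads as fully home.
- **Bystanders:** the jar, flask and syringe look unmoved by eye, and the arm is clear of everything.
- **Depth:** the camera measurement put the clip tip at 19.2–19.4 mm of travel, give or take 0.4 mm. The nearest hole is at 20.0 mm, so the pointer may be about 0.6 mm, perhaps 0.8 mm, below the tip. The final picture shows a 0.3 px difference, also about 0.6 mm.
- **Disagreement:** a separate estimate from the camera model alone gave about 19.0 mm. That is right at the midpoint between holes 9 and 10, so the choice of hole 10 was fairly close.

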